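# Set the guarded speed dial of the bench sander

### The job

Set the bench sander to its marked speed: swing the orange flip cover of its controller right over until it rests back on its stop and stays open by itself. Then turn the dial beneath it clockwise until its white pointer points at the green mark, and let go. Leave the blue-covered controller shut.

Things in the scene. Friction and masses are not known exactly. Their poses are not given: they have to be found in the camera images.
- orange_box: Grey controller fixed to the bench, 136 x 140 x 45 mm (x, y, z), foot 170 wide in y. Origin: centre of its underside; x away from the robot (yaw within 17 deg), y left, z up; offsets below are mm in this frame. Hood hinge: line along y through (62, 0, 46). Dial axis: vertical at (-2, 0). Green mark on top at (-2, 42). Shut hood: x -58 to 62, y -58 to 58, z to 103; grip tab at its front.
- orange_cover (a joint): Orange hood with clear window, rad: 0 shut, grows up and away from robot, 1.9 on its stop. 120 g, free hinge: falls shut below 1, falls back to its stop above 1.3. Grip tab: roller 18 dia, 24 long along y, flat ends, centre (-90, 0, 74) when shut, 32 off the hood front on a neck 14 wide, 10 thick. Pinched on its ends it swivels, so fingers can point down along the whole arc about the hinge.
- orange_dial (a joint): Dial under the orange hood, rad: grows clockwise from above, 0 to 2.4, friction 0.04 N m, stays where left; starts at 0.1 to 1.0. Disc 44 dia, z 51 to 59; on it a black bar 42 long, 14 wide, up to z 89 (grip across the 14 at about z 82). White pointer on half of the bar's top: at 0 it points to -x (robot), at 1.57 to +y, the green mark.
- blue_cover (a joint): Angle (rad) of the blue hood of a second controller, otherwise the same, beside the orange one on the left or the right: 0 shut. It must stay shut.
Mind the look-alikes: they are no part of the job. Leave any turquoise look-alike of the orange_box alone.

How it is judged:
On the way, in this order (a step that is already met when the one before it is completed fails the run):
1. the orange cover is swung back onto its stop (value of joint orange_cover above 1.7 rad), for 0.2 s.
2. with the cover open, the dial's pointer is at the green mark, within 12 degrees (value of joint orange_cover above 1.7 rad and value of joint orange_dial between 1.36 and 1.78 rad), for 0.2 s.
At the end, for the whole second after the job is handed in: The orange cover rests open on its stop (above 1.7 rad), its dial points at the green mark (1.57 rad, within 0.21 rad or 12 degrees) and the blue cover is shut (below 0.15 rad) (all of step 2 and value of joint blue_cover below 0.15 rad); the robot touches nothing.
It fails at once if the blue cover is opened (value of joint blue_cover above 0.15 rad).
It also fails if it takes over 48 s, if anything falls off the work surface, if the arm or the gripper's body presses on something with over 40 N, if the wrist force passes 120 N, or if a joint passes its speed limit or range.

### The arm

A 7-joint arm with a two-finger parallel gripper is mounted at the origin on the work surface. World frame = base frame: x ahead of the robot, y to its left, z up, the work surface at z = 0. Lengths are in m, angles in rad, forces in N, time in s.
With the tool pointing down it reaches from about 0.425 to 0.925 m from the base axis. Payload 6.8 kg.
Tool frame: the origin (TCP) lies between the finger pads; the fingertips stand 14 mm ahead of it and the grasp point (between the pads) lies 5 mm behind it; z points along the fingers, y is the direction in which the jaws open and shut (so a half turn about z gives the same grasp; the last joint's range is limited). The gripper opens to 85 mm and grips with 20 to 120 N. Pads are 22 mm wide; open, the fingers measure 114 mm over their backs; the gripper's body (76 mm by 85 mm) begins 54 mm behind the grasp point. The pads swing forward as they close: fully open they stand 13 mm farther back than shut.
Start: joints at [-1.334, 0.477, 0.022, 1.555, -0.011, 1.109, -0.083], TCP at [0.228, 0.635, 0.225] pointing down, gripper open.
Joint ranges: [-2.96, 2.96], [-0.34, 2.1], [-1.41, 1.46], [0.24, 2.44], [-1.37, 4.51], [0.17, 1.92], [-2.96, 2.96]. Speed limits (rad/s): [2.39, 2.39, 3.14, 3.14, 3.14, 3.14, 3.14].

### API

Orientations are given as a unit quaternion [w, x, y, z].
In Python, from station import bot gives the robot as it stands.
- The arm moves only by the shell command python3 -m crank 'ROWS' [FORCE]. ROWS is JSON, a list of rows, each a list of 3 entries, a list of its own where there are three numbers: the shift along the tool's x, y, z in m, then the turn, a rotation vector about the tool's x, y, z in degrees, then the finger opening in m, from 0 to 0.0854. A call has 1 to 10 rows; each row shifts and turns the commanded pose from where the row before left it, along the tool's axes as they then stand; what a row does not reach is not made up. A row lasts 1/8 s, in which the tool goes at most 62.5 mm and 10.7 degrees, less where a joint would pass 70% of its speed; a pose out of reach is approached as far as the arm can. A call is refused whole if a number of a shift passes 0.0625 or a number of a turn 10.7, either way. A call with a gripper value outside its range is refused whole. The fingers move at their own pace and stop on an object; FORCE is the grip in N (left out, the last holds). Time passes only in rows, so rows that do not move let the fingers close. It gives the time, the measured TCP pose, the force and the opening at its end, in the units of the state.
- bot.get_obs(): the state, without advancing time (a new reading comes with each control period).
- bot.read_camera(name): name is "side" or "top" or "wrist"; returns (picture, depth): 384x512x3 uint8, red, green, blue; 384x512 float32, m along the optical axis (not along the pixel's ray), 0 where there is no reading.
- bot.calibration(name): a dict with "fx", "fy", "cx", "cy" (pixels), "extrinsics" (4x4, takes a point from camera to world coordinates). Camera axes: x right, y down, z forward; pixel columns grow to the right and rows downward; lengths in m; the calibration is good to about 2 mm. A picture is of the moment at which its call begins: read the wrist's pose just before it. calibration takes no time and is no camera call; for the wrist camera it gives the pose at the moment of the call.
- bot.hand_in(): hands the job in, once; it reports no verdict.
The state is a dict: "t": time; "q": joint angles; "joint_vel": joint speeds; "joint_torque": joint torques, N m; "eef_pos": TCP position; "tool_rot": TCP orientation; "contact_force": force on the tool from outside, world axes, zero at the start; "torque": the same for the moment, N m; "gripper_width": opening from 0.0 (shut) to 1.0 (fully open).
Only numpy, scipy, OpenCV 4.12 (cv2) and the standard library are available. Lean on these libraries where they do the work, as an engineer would, in place of code of your own. Each camera call takes 0.05 s, during which the arm holds its last target.

## Working session

There is one attempt and no reset: what is moved stays moved. The work goes in short steps, Python scripts to look and compute and a shell command to move; the robot and the scene stay as the last step left them, time stands still between calls to the robot, and variables do not carry over. Pictures are saved under pics/ and viewed, and the job is handed in when it is done.

```bash
mkdir -p pics; ls; python3 - <<'E'
from station import bot
import cv2,numpy as np
o=bot.get_obs()
print({k:np.round(v,3).tolist() for k,v in o.items()})
for n in("top","side"):
    p,d=bot.read_camera(n); cv2.imwrite(f"pics/{n}0.png",p[:,:,::-1]); np.save(f"{n}0.npy",d)
    c=bot.calibration(n); print(n,c["fx"],c["cx"],c["cy"],np.round(c["extrinsics"],3).tolist())
E
```

```text
pics
{'t': 0.0, 'q': [-1.334, 0.478, 0.022, 1.556, -0.012, 1.109, -0.083], 'joint_vel': [0.0, 0.001, -0.001, 0.001, -0.001, 0.001, -0.001], 'joint_torque': [0.001, -59.646, 1.609, -28.118, 0.013, 0.009, -0.0], 'eef_pos': [0.228, 0.635, 0.224], 'tool_rot': [-0.0, 0.172, 0.985, -0.001], 'contact_force': [-0.468, -0.627, 0.648], 'torque': [0.005, 0.006, -0.045], 'gripper_width': 1.0}
top 416.66993756999784 254.38519523403016 187.16555398453704 [[-0.005, -0.996, 0.084, 0.32], [-1.0, 0.005, -0.0, 0.218], [-0.0, -0.084, -0.996, 1.457], [0.0, 0.0, 0.0, 1.0]]
side 414.8864867528062 259.5609896649335 192.57308969272862 [[-0.992, -0.093, 0.09, 0.298], [-0.128, 0.778, -0.615, 1.12], [-0.013, -0.621, -0.784, 1.181], [0.0, 0.0, 0.0, 1.0]]
```

View pics/top0.png

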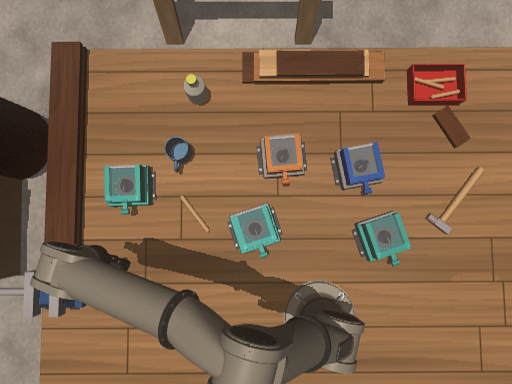

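View pics/side0.png

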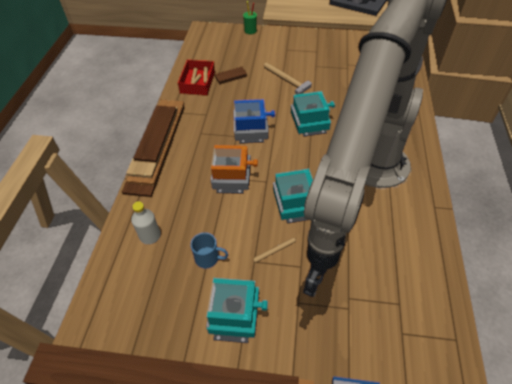

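The top picture shows the orange-hood controller at (282,157). Possible look-alikes are blue at (360,167) and turquoise at (129,187), (255,230) and (382,237). I choose the one with the orange hood and grey base, then check it in a close crop.

```bash
cat > h.py <<'E'
import numpy as np,cv2
from station import bot
from scipy.spatial.transform import Rotation as R
def rot(q): return R.from_quat([q[1],q[2],q[3],q[0]])
def pts(c,d,mask):
    v,u=np.nonzero(mask&(d>0)); z=d[v,u]
    P=np.c_[(u-c["cx"])/c["fx"]*z,(v-c["cy"])/c["fy"]*z,z,np.ones(len(z))]
    return (P@c["extrinsics"].T)[:,:3],u,v
E
python3 - <<'E'
from h import *
for n in("top","side"):
    p=cv2.imread(f"pics/{n}0.png"); d=np.load(f"{n}0.npy"); c=bot.calibration(n)
    hsv=cv2.cvtColor(p,cv2.COLOR_BGR2HSV)
    x0,y0=(240,120) if n=="top" else (190,130)
    m=np.zeros(d.shape,bool); m[y0:y0+70,x0:x0+85]=1
    mm=cv2.inRange(hsv,(5,190,120),(18,255,255))>0
    P,u,v=pts(c,d,m&mm)
    print(n,len(P),P.min(0).round(3),P.max(0).round(3))
    if n=="top":
        # tab & hood top
        hood=P[P[:,2]>0.095]; r=cv2.minAreaRect((hood[:,:2]*1000).astype(np.float32)); print("hood top rect",r,np.percentile(hood[:,2],[5,50,95]).round(3))
        t=(v>176); print("tab",P[t].mean(0).round(4),P[t].min(0).round(3),P[t].max(0).round(3),u[t].min(),u[t].max(),v[t].max())
    cr=cv2.resize(p[y0:y0+75,x0:x0+100],None,fx=8,fy=8,interpolation=cv2.INTER_NEAREST)
    cv2.imwrite(f"pics/{n}0c.png",cr[:600,:800])
E
```

```text
Traceback (most recent call last):
ValueError: zero-size array to reduction operation minimum which has no identity
```

```bash
python3 - <<'E'
from h import *
for n in("top","side"):
    p=cv2.imread(f"pics/{n}0.png"); d=np.load(f"{n}0.npy"); c=bot.calibration(n)
    hsv=cv2.cvtColor(p,cv2.COLOR_BGR2HSV)
    x0,y0=(240,120) if n=="top" else (190,130)
    if n=="top": print(hsv[181,285],hsv[140,280],hsv[160,300],hsv[110,250],d[181,285],d[140,280],d.min(),d.max())
    m=np.zeros(d.shape,bool); m[y0:y0+70,x0:x0+85]=1
    mm=cv2.inRange(hsv,(5,195,100),(14,255,255))>0
    P,u,v=pts(c,d,m&mm)
    print(n,len(P))
    cr=cv2.resize(p[y0:y0+75,x0:x0+100],None,fx=8,fy=8,interpolation=cv2.INTER_NEAREST)
    cv2.imwrite(f"pics/{n}0c.png",cr[:600,:800])
    if len(P)==0: continue
    print(P.min(0).round(3),P.max(0).round(3))
    if n=="top":
        hood=P[P[:,2]>0.095]; r=cv2.minAreaRect((hood[:,:2]*1000).astype(np.float32)); print("hood top rect",r,np.percentile(hood[:,2],[5,50,95]).round(3))
        t=(v>176); print("tab",P[t].mean(0).round(4),P[t].min(0).round(3),P[t].max(0).round(3),u[t].min(),u[t].max(),v[t].max())
E
```

```text
[ 13 166 206] [ 18  11 121] [ 12 166 208] [ 14 131 144] 1.3833172 1.3694216 0.0 2.3255498
top 0
side 532
[0.453 0.061 0.053] [0.611 0.19  0.11 ]
```

View pics/top0c.png

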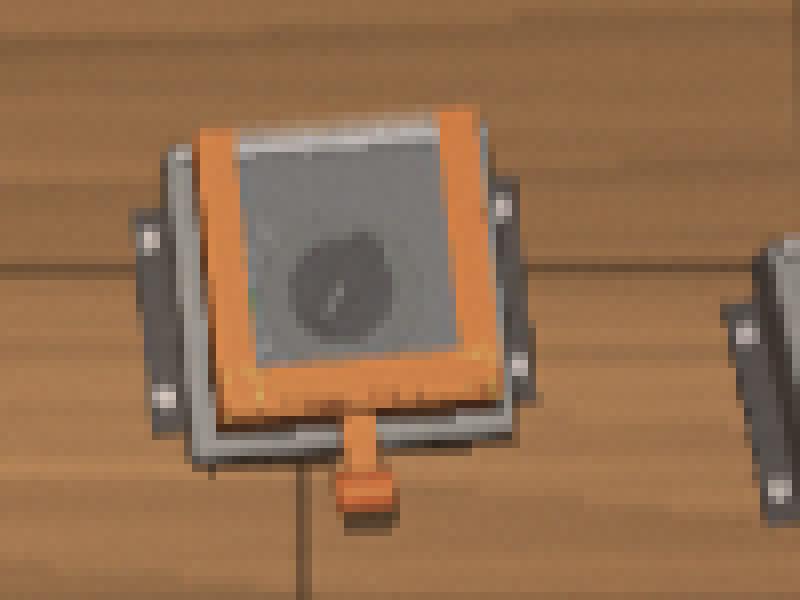

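View pics/side0c.png

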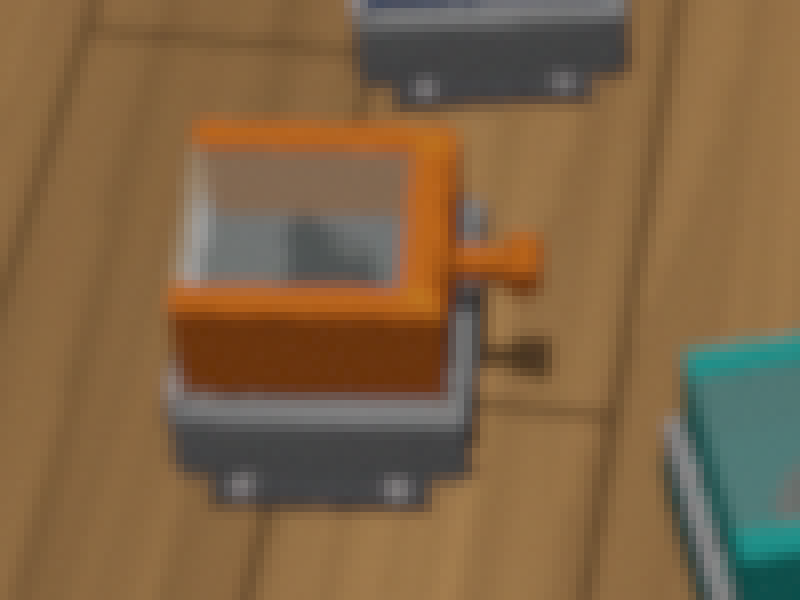

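The crops confirm an orange hood on a grey base. The tab is at top-picture pixel (285.6,181.3), and the yaw is about +6°.

```bash
python3 - <<'E'
from h import *
p=cv2.imread(f"pics/top0.png"); d=np.load("top0.npy"); c=bot.calibration("top")
m=np.zeros(d.shape,bool); m[125:195,250:312]=1
P,u,v=pts(c,d,m)
s=P[:,2]>0.038
B=P[s&(P[:,2]<0.056)]
r=cv2.minAreaRect((P[s][:,:2]*1000).astype(np.float32)); print("all",r)
H=P[P[:,2]>0.095]; r=cv2.minAreaRect((H[:,:2]*1000).astype(np.float32)); print("hood",r,np.percentile(H[:,2],[5,50,95]).round(3))
def proj(u,v,z):
    E=c["extrinsics"]; ray=E[:3,:3]@np.array([(u-c["cx"])/c["fx"],(v-c["cy"])/c["fy"],1]); o=E[:3,3]; return o+ray*(z-o[2])/ray[2]
for nm,a,b,z in [("tab",365,490,.080),("bodyFL",193,460,.045),("bodyFR",512,437,.045),("bodyBL",168,148,.045),("hoodBL",198,130,.103),("hoodBR",478,106,.103),("hoodFL",222,410,.103),("hoodFR",500,392,.103)]:
    U,V=240+a/8-.5,120+b/8-.5
    print(nm,proj(U,V,z).round(4), d[int(round(V)),int(round(U))])
t=(v>=179)&(v<=183)&(u>=282)&(u<=289); print(P[t&(P[:,2]>.06)].mean(0), (P[t][:,2]>.06).sum(), P[t][:,2].max())
E
python3 - <<'E'
from h import *
p=cv2.imread(f"pics/side0.png"); d=np.load("side0.npy"); c=bot.calibration("side")
m=np.zeros(d.shape,bool); m[157:168,252:259]=1
P,u,v=pts(c,d,m); s=(P[:,2]>.062); print(P[s].mean(0),P[s].min(0),P[s].max(0),s.sum())
E
```

```text
all ((530.2014770507812, 121.28018188476562), (165.75697326660156, 139.8006591796875), 4.840188503265381)
hood ((548.3281860351562, 122.61543273925781), (121.90412139892578, 116.62345886230469), 4.757373809814453) [0.097 0.102 0.107]
tab [0.4574 0.1157 0.08  ] 1.3833172
bodyFL [0.4741 0.1862 0.045 ] 1.4245976
bodyFR [0.4832 0.0502 0.045 ] 1.4670309
bodyBL [0.6088 0.1959 0.045 ] 1.479616
hoodBL [0.6044 0.1844 0.103 ] 1.4733886
hoodBR [0.6138 0.069  0.103 ] 1.4769545
hoodFL [0.4882 0.1755 0.103 ] 1.370384
hoodFR [0.4951 0.0617 0.103 ] 1.3625087
[0.45612637 0.11514105 0.08132221] 38 0.08901775676867163
[0.45890878 0.12063352 0.07969836] [0.44971755 0.10622978 0.06830869] [0.46952567 0.13249235 0.08846749] 41
```

The measurements agree to about 1–2 mm. The origin is at about (0.5463, 0.1224) with yaw 4.8°. From these the tab should be at (0.4566, 0.1149), and it measures (0.457, 0.1155). I'll turn to box yaw, then traverse at the current height.

```bash
python3 -m crank '[[[0,0,0],[0,0,-8.2],0.05],[[0,0,0],[0,0,-8.2],0.05],[[0,0,0],[0,0,-8.2],0.05],[[-0.0185,-0.0537,0],[0,0,0],0.05],[[-0.0185,-0.0537,0],[0,0,0],0.05],[[-0.0185,-0.0537,0],[0,0,0],0.05],[[-0.0185,-0.0537,0],[0,0,0],0.05],[[-0.0185,-0.0537,0],[0,0,0],0.05]]'
python3 -m crank '[[[-0.0185,-0.0537,0],[0,0,0],0.05],[[-0.0185,-0.0537,0],[0,0,0],0.05],[[-0.0185,-0.0537,0],[0,0,0],0.05],[[-0.0185,-0.0537,0],[0,0,0],0.05],[[-0.0185,-0.0537,0],[0,0,0],0.05],[[0,0,0],[0,0,0],0.05],[[0,0,0],[0,0,0],0.05]]'
cat > st.py <<'E'
from h import *
import sys
o=bot.get_obs(); r=rot(o["tool_rot"]); M=r.as_matrix()
y=np.radians(4.8); ex=np.array([np.cos(y),np.sin(y),0]); ey=np.array([-ex[1],ex[0],0]); O=np.array([.5463,.1224,0])
e=o["eef_pos"]-O
print("t",round(o["t"],2),"tcp",np.round(o["eef_pos"],4),"box",(np.array([e@ex,e@ey,e[2]])*1000).round(1),"yawY",np.degrees(np.arctan2(M[1,1],M[0,1])).round(2),"z",M[:,2].round(3),"F",np.round(o["contact_force"],1),"w",round(o["gripper_width"]*.0854,4),"q",np.round(o["q"],2))
for n in sys.argv[2:]:
    c=bot.calibration(n); p,d=bot.read_camera(n); cv2.imwrite(f"pics/{n}{sys.argv[1]}.png",p[:,:,::-1]); np.save(f"{n}{sys.argv[1]}.npy",d); np.save(f"{n}{sys.argv[1]}_E.npy",c["extrinsics"])
E
python3 st.py 1 wrist
```

```text
t: 1.1
eef_pos: [0.3435, 0.3735, 0.2244]
tool_rot: [-0.0, -0.042, 0.999, -0.0]
contact_force: [1.1, -0.1, -0.2]
gripper_width: 0.587
t: 1.98
eef_pos: [0.4575, 0.1161, 0.2244]
tool_rot: [-0.0, -0.042, 0.999, 0.0]
contact_force: [0.1, 0.4, 0.1]
gripper_width: 0.586
t 1.98 tcp [0.4575 0.1161 0.2244] box [-89.    1.2 224.4] yawY 94.83 z [-0.001  0.    -1.   ] F [0.1 0.4 0.1] w 0.0501 q [-0.57  0.14  0.21  2.04 -0.03  0.97  1.31]
```

View pics/wrist1.png

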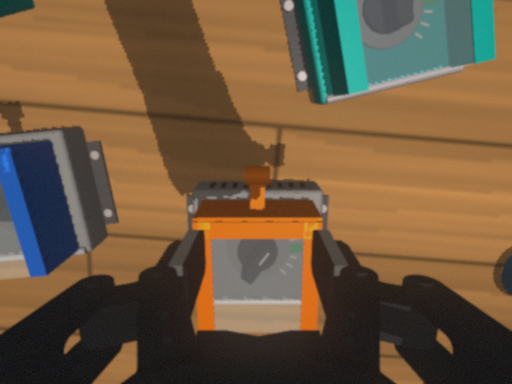

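The wrist picture shows the orange tab at (257,175) between the fingers' lines. The dial under the window is around (255,258), and the green mark is at about (295,247). I'll check the tab position with this view.

```bash
python3 - <<'E'
from h import *
p=cv2.imread("pics/wrist1.png"); d=np.load("wrist1.npy"); c=bot.calibration("wrist"); c["extrinsics"]=np.load("wrist1_E.npy")
def box(P):
    y=np.radians(4.8); ex=np.array([np.cos(y),np.sin(y),0]); ey=np.array([-ex[1],ex[0],0]); e=P-np.array([.5463,.1224,0]); return np.c_[e@ex,e@ey,e[:,2]]*1000
m=np.zeros(d.shape,bool); m[160:205,240:275]=1
P,u,v=pts(c,d,m); B=box(P); s=(B[:,2]>68)&(B[:,2]<90)
t=s&(B[:,0]<-80)
print(B[t].min(0).round(1),B[t].max(0).round(1),B[t].mean(0).round(1),t.sum())
n=s&(B[:,0]>-75)&(B[:,0]<-60)&(B[:,2]<85); print("neck",B[n].mean(0).round(1))
m[:]=0; m[215:330,185:330]=1
P,u,v=pts(c,d,m); B=box(P); s=(B[:,2]>98)&(B[:,2]<110); print("hood top",B[s].min(0),B[s].max(0))
cv2.imwrite("pics/wc1.png",cv2.resize(p[160:310,185:335],None,fx=4,fy=4,interpolation=cv2.INTER_CUBIC))
E
```

```text
[-96.4 -11.6  75.7] [-80.5  11.9  85.4] [-89.1   0.1  82.1] 467
neck [-67.8   0.2  79.9]
hood top [-56.2981953  -57.92903197  98.18722155] [ 61.7353212   58.44010318 106.09166882]
```

View pics/wc1.png

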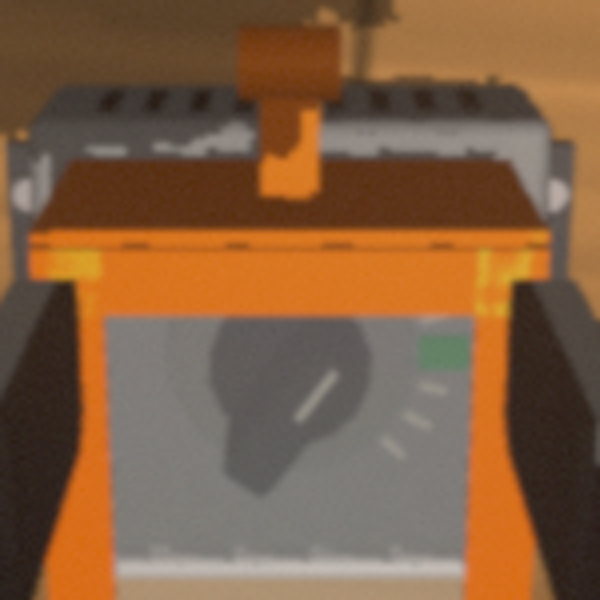

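The model holds: tab centre at box (-89.5, 0.1), hood edges as given. The dial pointer is at roughly 0.65 rad, pointing up-right toward the green mark. Now I'll descend and pinch the roller on its ends.

```bash
python3 -m crank '[[[0.001,-0.0012,0.05],[0,0,0],0.05],[[0,0,0.05],[0,0,0],0.05],[[0,0,0.03],[0,0,0],0.05],[[0,0,0.0245],[0,0,0],0.05],[[0,0,0],[0,0,0],0.05]]' 40
python3 st.py 2
python3 -m crank '[[[0,0,0],[0,0,0],0.0],[[0,0,0],[0,0,0],0.0],[[0,0,0],[0,0,0],0.0],[[0,0,0],[0,0,0],0.0],[[0,0,0],[0,0,0],0.0]]' 40
python3 st.py 3 wrist
```

```text
t: 2.65
eef_pos: [0.4551, 0.1156, 0.0686]
tool_rot: [-0.002, -0.044, 0.999, -0.0]
contact_force: [-0.3, 0.6, -0.1]
gripper_width: 0.584
t 2.65 tcp [0.4551 0.1156 0.0686] box [-91.5   0.8  68.6] yawY 95.0 z [-0.004 -0.001 -1.   ] F [-0.3  0.6 -0.1] w 0.0499 q [-0.53  0.38  0.17  2.17 -0.11  0.6   1.39]
t: 3.28
eef_pos: [0.4576, 0.1152, 0.0712]
tool_rot: [0.001, -0.042, 0.999, 0.001]
contact_force: [-2.3, 0.7, 7.4]
gripper_width: 0.253
t 3.27 tcp [0.4576 0.1152 0.0712] box [-89.    0.3  71.2] yawY 94.85 z [ 0.002  0.001 -1.   ] F [-2.3  0.7  7.4] w 0.0216 q [-0.53  0.37  0.18  2.17 -0.11  0.6   1.39]
```

View pics/wrist3.png

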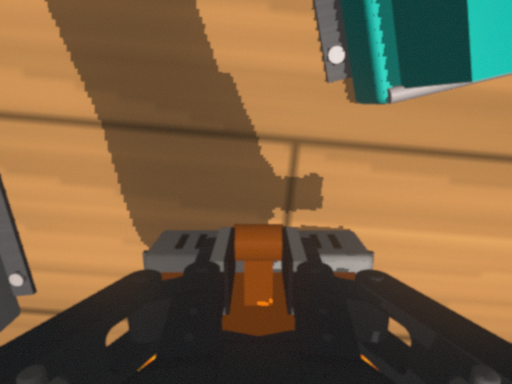

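The roller at (258,245) is pinched, with width 21.6 mm and low force. Next I compute the arc rows.

```bash
python3 - <<'E'
import numpy as np
r=np.hypot(152,28);p0=np.arctan2(28,152)
th=np.radians(np.r_[0:112:7.0]);f=p0+th
x=-r*np.cos(f);z=r*np.sin(f)
for a,b,c in zip(np.degrees(th[1:]),-np.diff(x),-np.diff(z)):print(a,"tool x %.1f z %.1f"%(b,c))
E
```

```text
7.0 tool x -4.5 z -18.3
14.0 tool x -6.7 z -17.6
21.0 tool x -8.8 z -16.7
28.0 tool x -10.8 z -15.5
35.0 tool x -12.6 z -14.0
42.0 tool x -14.2 z -12.4
49.0 tool x -15.6 z -10.6
56.0 tool x -16.8 z -8.6
63.0 tool x -17.7 z -6.5
70.0 tool x -18.4 z -4.3
77.0 tool x -18.8 z -2.0
84.0 tool x -18.9 z 0.3
91.0 tool x -18.7 z 2.6
98.0 tool x -18.2 z 4.9
105.00000000000001 tool x -17.5 z 7.1
```

```bash
python3 -m crank '[[[-0.0045,0,-0.0183],[0,0,0],0.0],[[-0.0067,0,-0.0176],[0,0,0],0.0],[[-0.0088,0,-0.0167],[0,0,0],0.0],[[-0.0108,0,-0.0155],[0,0,0],0.0],[[-0.0126,0,-0.014],[0,0,0],0.0],[[0,0,0],[0,0,0],0.0]]' 50
python3 st.py 4 wrist
```

```text
t: 4.08
eef_pos: [0.5015, 0.1188, 0.1532]
tool_rot: [0.001, -0.042, 0.999, 0.001]
contact_force: [1.9, 2.9, -4.9]
gripper_width: 0.239
t 4.08 tcp [0.5015 0.1188 0.1532] box [-45.    0.2 153.2] yawY 94.84 z [ 0.003  0.001 -1.   ] F [ 1.9  2.9 -4.9] w 0.0204 q [-0.53  0.3   0.21  2.02 -0.08  0.83  1.38]
```

View pics/wrist4.png

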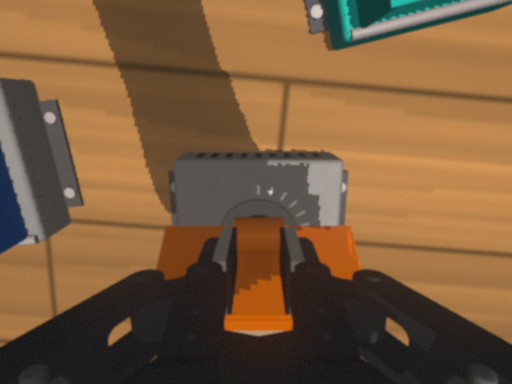

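The hood is rising with the tab, still pinched at (258,260), and the forces are low. I'll continue along the arc.

```bash
python3 -m crank '[[[-0.0142,0,-0.0124],[0,0,0],0.0],[[-0.0156,0,-0.0106],[0,0,0],0.0],[[-0.0168,0,-0.0086],[0,0,0],0.0],[[-0.0177,0,-0.0065],[0,0,0],0.0],[[-0.0184,0,-0.0043],[0,0,0],0.0],[[-0.0188,0,-0.002],[0,0,0],0.0],[[-0.0189,0,0.0003],[0,0,0],0.0],[[0,0,0],[0,0,0],0.0]]'
python3 -m crank '[[[-0.0187,0,0.0026],[0,0,0],0.0],[[-0.0182,0,0.0049],[0,0,0],0.0],[[-0.0145,0,0.0058],[0,0,0],0.0],[[0,0,0],[0,0,0],0.0]]'
python3 st.py 5 side wrist
```

```text
t: 5.12
eef_pos: [0.6202, 0.1289, 0.1959]
tool_rot: [-0.0, -0.043, 0.999, 0.0]
contact_force: [-1.5, 2.0, 2.4]
gripper_width: 0.218
t: 5.62
eef_pos: [0.6733, 0.1332, 0.1846]
tool_rot: [0.003, -0.042, 0.999, 0.001]
contact_force: [2.9, 2.5, 7.9]
gripper_width: 0.199
t 5.62 tcp [0.6733 0.1332 0.1846] box [127.5   0.2 184.6] yawY 94.78 z [ 0.005  0.001 -1.   ] F [2.9 2.5 7.9] w 0.017 q [-0.44  0.53  0.23  1.58 -0.13  1.04  1.48]
```

View pics/side5.png

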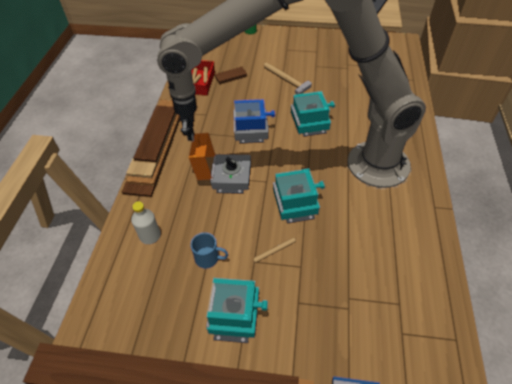

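View pics/wrist5.png

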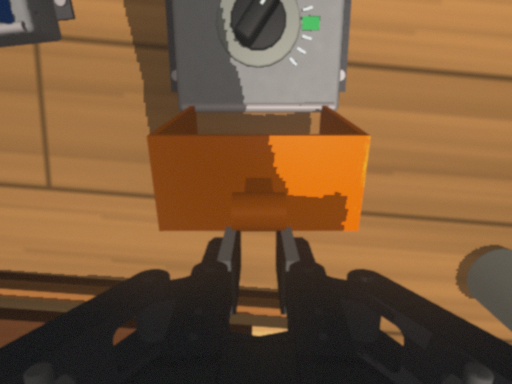

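The hood is past vertical, but at (258,210) in the wrist view the tab lies on the robot side of the pads, and the width of 17 mm is less than 24. The pinch is slipping off or already off, so I'll measure the hood angle from depth.

```bash
cat > ang.py <<'E'
from h import *
import sys
k=sys.argv[1]; n=sys.argv[2]
p=cv2.imread(f"pics/{n}{k}.png"); d=np.load(f"{n}{k}.npy"); c=bot.calibration(n); c["extrinsics"]=np.load(f"{n}{k}_E.npy")
hsv=cv2.cvtColor(p,cv2.COLOR_BGR2HSV)
m=cv2.inRange(hsv,(3,150,60),(18,255,255))>0
P,u,v=pts(c,d,m)
y=np.radians(4.8); ex=np.array([np.cos(y),np.sin(y),0]); ey=np.array([-ex[1],ex[0],0]); e=P-np.array([.5463,.1224,0]); B=np.c_[e@ex,e@ey,e[:,2]]*1000
s=(abs(B[:,1])<62)&(B[:,2]>60)&(B[:,0]>-100)&(B[:,0]<200); B=B[s]
# front face (outer) : frame where shut hood x=-58; find th such that rotated points lie in hood box
h=np.array([62,46]); X=B[:,0]-h[0]; Z=B[:,2]-h[1]
best=[]
for th in np.radians(np.arange(60,125,1)):
    # undo rotation: vector(-a,b) at th: -x->+z, +z->+x
    xs=X*np.cos(th)-Z*np.sin(th); zs=X*np.sin(th)+Z*np.cos(th)
    # surface distance: front face xs=-120, top zs=57, tab beyond
    f=np.minimum.reduce([abs(xs+120),abs(zs-57),abs(abs(B[:,1])-58)])
    best.append((np.mean(np.minimum(f,15)),np.degrees(th)))
print(len(B),sorted(best)[:4]); print(B.min(0),B.max(0))
E
python3 ang.py 5 wrist; python3 ang.py 5 side
```

```text
21740 [(np.float64(2.4291935099516277), np.float64(95.0)), (np.float64(2.5360992608084345), np.float64(96.00000000000001)), (np.float64(2.543888452088151), np.float64(94.0)), (np.float64(2.7557475463595056), np.float64(93.0))]
[ 65.9982791  -58.01794432  60.01507778] [139.23145026  58.81666922 270.01001118]
780 [(np.float64(3.01063636507711), np.float64(96.00000000000001)), (np.float64(3.0111823878805843), np.float64(97.0)), (np.float64(3.054060408887586), np.float64(95.0)), (np.float64(3.0896829195294244), np.float64(98.0))]
[ 66.8749967  -60.58460252  60.23017443] [161.36564757  61.95567485 401.8261971 ]
```

The hood sits at about 96° (1.68 rad), just short of the stop. The roller is at x≈106 while the fingers are at x≈127, so the pads slipped past it and the hood now leans on them. I'll move the fingers onward so the hood follows gently to its stop, then rise clear.

```bash
python3 -m crank '[[[-0.012,0,0],[0,0,0],0.015],[[-0.012,0,0],[0,0,0],0.015],[[-0.012,0,0],[0,0,0],0.015],[[0,0,-0.02],[0,0,0],0.015],[[0,0,-0.04],[0,0,0],0.015],[[0,0,-0.05],[0,0,0],0.015],[[0,0,0],[0,0,0],0.015],[[0,0,0],[0,0,0],0.015]]'
python3 st.py 6 side wrist;python3 ang.py 6 wrist; python3 ang.py 6 side
```

```text
t: 6.72
eef_pos: [0.7072, 0.1358, 0.2941]
tool_rot: [0.001, -0.042, 0.999, 0.0]
contact_force: [0.4, -0.4, -1.5]
gripper_width: 0.176
t 6.72 tcp [0.7072 0.1358 0.2941] box [ 1.615e+02 -1.000e-01  2.941e+02] yawY 94.85 z [ 0.001  0.001 -1.   ] F [ 0.4 -0.4 -1.5] w 0.0151 q [-0.43  0.51  0.25  1.36 -0.13  1.28  1.47]
8288 [(np.float64(2.4080834891288343), np.float64(106.0)), (np.float64(2.4603211142991945), np.float64(107.0)), (np.float64(2.5162247227416223), np.float64(105.00000000000001)), (np.float64(2.7037598648200283), np.float64(104.0))]
[ 69.94217005 -57.90480626  60.00260029] [157.9760678   58.5490616  345.80836069]
800 [(np.float64(3.199794995378223), np.float64(107.0)), (np.float64(3.215328092587546), np.float64(106.0)), (np.float64(3.2244168432243963), np.float64(108.0)), (np.float64(3.239005285392527), np.float64(105.00000000000001))]
[ 71.22473316 -58.28717632  60.02417385] [173.71958595  61.89995829 445.07182879]
```

View pics/wrist6.png

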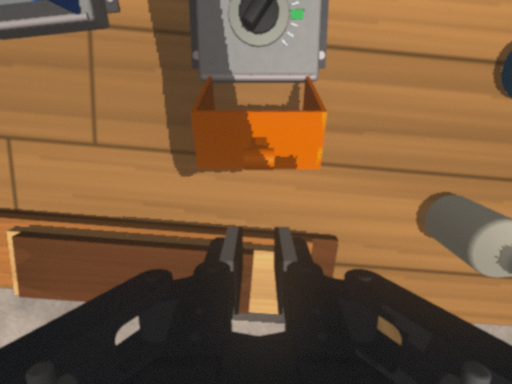

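The hood now stands at about 106–107° by my fit (the stop is 109°), free of the fingers. I'll move back toward the dial at height and look at the pointer.

```bash
python3 -m crank '[[[0.05,0,0],[0,0,0],0.045],[[0.05,0,0],[0,0,0],0.045],[[0.05,0,0],[0,0,0],0.045],[[0.0135,0,0],[0,0,0],0.045],[[0,0,0],[0,0,0],0.045],[[0,0,0],[0,0,0],0.045]]'
python3 st.py 7 side wrist; python3 ang.py 7 side
python3 - <<'E'
import cv2
p=cv2.imread("pics/wrist7.png"); cv2.imwrite("pics/wc7.png",cv2.resize(p[140:290,165:345],None,fx=4,fy=4,interpolation=cv2.INTER_CUBIC))
E
```

```text
t: 7.58
eef_pos: [0.5455, 0.1221, 0.2928]
tool_rot: [0.0, -0.042, 0.999, -0.0]
contact_force: [0.1, -0.4, 0.2]
gripper_width: 0.526
t 7.58 tcp [0.5455 0.1221 0.2928] box [ -0.9  -0.3 292.8] yawY 94.83 z [ 0. -0. -1.] F [ 0.1 -0.4  0.2] w 0.0449 q [-0.53  0.23  0.24  1.77 -0.06  1.16  1.38]
797 [(np.float64(3.0522148336850403), np.float64(106.0)), (np.float64(3.054592498645891), np.float64(107.0)), (np.float64(3.0736127006838245), np.float64(105.00000000000001)), (np.float64(3.0760790513405176), np.float64(108.0))]
[ 71.78004026 -61.45702999  60.23280614] [156.26949627  61.96786572 193.36230842]
```

View pics/wc7.png

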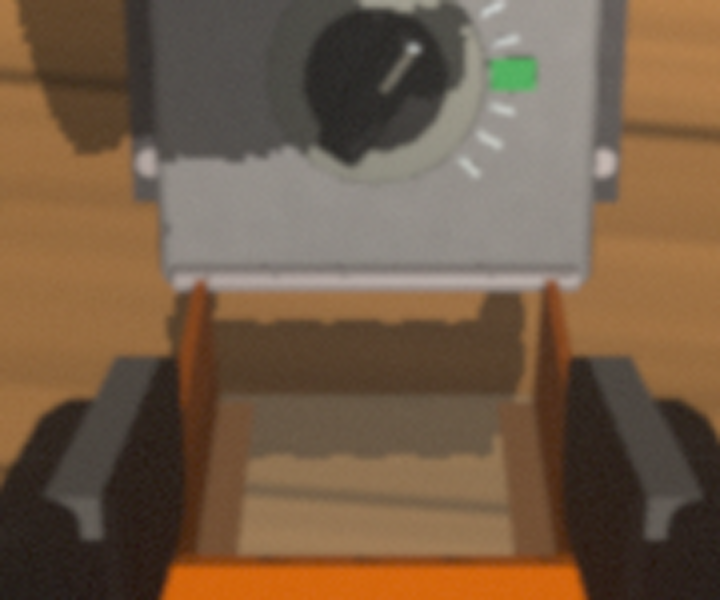

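The pointer line in the crop runs from (385,92) to (415,45), and the green mark is at (513,74). I'll convert the ends at z = 89 mm to get the angle.

```bash
cat > dial.py <<'E'
from h import *
import sys
k=sys.argv[1]; a=list(map(float,sys.argv[2:])) # crop px ends (inner,outer) x0 y0 scale
c=bot.calibration("wrist"); E=np.load(f"wrist{k}_E.npy"); ox,oy,s=a[4:7]
def pr(u,v,z):
    u=ox+u/s-.5;v=oy+v/s-.5
    r=E[:3,:3]@np.array([(u-c["cx"])/c["fx"],(v-c["cy"])/c["fy"],1]); o=E[:3,3]; P=o+r*(z-o[2])/r[2]
    y=np.radians(4.8); ex=np.array([np.cos(y),np.sin(y)]); ey=np.array([-ex[1],ex[0]]); e=P[:2]-np.array([.5463,.1224]); return np.array([e@ex,e@ey])*1000
i,o=pr(a[0],a[1],.089),pr(a[2],a[3],.089); D=o-i
print("in",i.round(1),"out",o.round(1),"angle",np.arctan2(D[1],-D[0]), "from axis",np.arctan2(o[1],-(o[0]+2)))
if len(a)>7: print("extra",pr(a[7],a[8],a[9]).round(1))
E
python3 dial.py 7 385 92 415 45 165 140 4 513 74 .046
python3 dial.py 7 385 92 415 45 165 140 4 335 155 .089
```

```text
in [-2.  3.] out [-15.1  11.2] angle 0.5605491521822987 from axis 0.7090396478676775
extra [ 0.1 43. ]
in [-2.  3.] out [-15.1  11.2] angle 0.5605491521822987 from axis 0.7090396478676775
extra [ 15.9 -11. ]
```

```bash
cat > bar.py <<'E'
from h import *
import sys
k=sys.argv[1]; d=np.load(f"wrist{k}.npy"); c=bot.calibration("wrist"); c["extrinsics"]=np.load(f"wrist{k}_E.npy")
P,u,v=pts(c,d,np.ones(d.shape,bool))
y=np.radians(4.8); ex=np.array([np.cos(y),np.sin(y),0]); ey=np.array([-ex[1],ex[0],0]); e=P-np.array([.5463,.1224,0]); B=np.c_[e@ex,e@ey,e[:,2]]*1000
s=(np.hypot(B[:,0]+2,B[:,1])<28)&(B[:,2]>83)&(B[:,2]<95); B=B[s]
print(s.sum(),np.median(B[:,2]),cv2.minAreaRect(B[:,:2].astype(np.float32)))
q=B[:,:2]-B[:,:2].mean(0); w,V=np.linalg.eigh(q.T@q); D=V[:,1]*(1 if V[0,1]<0 else -1); print("pca angle",np.arctan2(D[1],-D[0]),B[:,:2].mean(0))
E
python3 bar.py 7
```

```text
470 89.54721045538824 ((0.49019336700439453, 0.04378700256347656), (14.009438514709473, 41.74129867553711), 54.427669525146484)
pca angle 0.6188637727650905 [-0.29040882  0.07752343]
```

The bar is at 0.62 rad by depth, 42 × 14 mm at z 89.5, which matches the given sizes. I check that the wrist camera's position clears the open hood, then turn.

```bash
python3 -c "
import numpy as np;print(np.load('wrist7_E.npy').round(3))"
python3 -m crank '[[[0,0,0],[0,0,8.9],0.045],[[0,0,0],[0,0,8.9],0.045],[[0,0,0],[0,0,8.9],0.045],[[0,0,0],[0,0,8.8],0.045],[[0,0,0.05],[0,0,0],0.045],[[0,0,0],[0,0,0],0.045]]'
python3 st.py 8 wrist; python3 bar.py 8
```

```text
[[-0.084  0.962  0.26   0.481]
 [ 0.996  0.081  0.022  0.117]
 [-0.     0.261 -0.965  0.443]
 [ 0.     0.     0.     1.   ]]
t: 8.43
eef_pos: [0.5424, 0.1214, 0.2398]
tool_rot: [-0.003, 0.264, 0.964, -0.002]
contact_force: [-0.2, 0.2, 0.3]
gripper_width: 0.527
t 8.43 tcp [0.5424 0.1214 0.2398] box [ -3.9  -0.7 239.8] yawY 59.35 z [-0.007 -0.003 -1.   ] F [-0.2  0.2  0.3] w 0.045 q [-0.59  0.27  0.31  1.84 -0.09  1.05  0.8 ]
640 89.51188680462249 ((0.08289337158203125, 0.02216339111328125), (13.662513732910156, 42.056724548339844), 54.41279602050781)
pca angle 0.619110356578924 [-0.78402967  0.54654519]
```

View pics/wrist8.png

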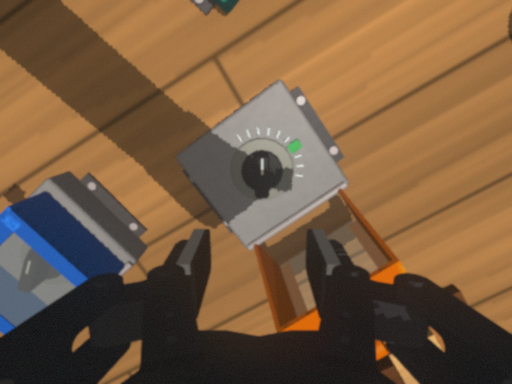

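The bar at (263,172) now stands upright in the view, square to the jaws, with the hood still open behind. I'll descend and grip.

```bash
python3 -m crank '[[[0,0,0.05],[0,0,0],0.045],[[0,0,0.05],[0,0,0],0.045],[[0,0,0.035],[0,0,0],0.045],[[0,0,0.02],[0,0,0],0.045],[[0,0,0.01],[0,0,0],0.045],[[0,0,0],[0,0,0],0.045],[[0,0,0],[0,0,0],0.045]]' 40
python3 st.py 9
python3 -m crank '[[[0,0,0],[0,0,0],0.0],[[0,0,0],[0,0,0],0.0],[[0,0,0],[0,0,0],0.0],[[0,0,0],[0,0,0],0.0],[[0,0,0],[0,0,0],0.0]]' 40
python3 st.py 10
```

```text
t: 9.35
eef_pos: [0.5455, 0.1222, 0.0793]
tool_rot: [0.001, 0.264, 0.964, 0.001]
contact_force: [-0.3, -0.0, -0.2]
gripper_width: 0.528
t 9.35 tcp [0.5455 0.1222 0.0793] box [-0.8 -0.1 79.3] yawY 59.34 z [ 0.002  0.001 -1.   ] F [-0.3 -0.  -0.2] w 0.0451 q [-0.54  0.48  0.26  1.97 -0.18  0.71  0.87]
t: 9.98
eef_pos: [0.5452, 0.1227, 0.0789]
tool_rot: [0.001, 0.264, 0.964, 0.001]
contact_force: [-0.3, 2.3, 5.2]
gripper_width: 0.144
t 9.97 tcp [0.5452 0.1227 0.0789] box [-1.1  0.4 78.9] yawY 59.37 z [ 0.002  0.001 -1.   ] F [-0.3  2.3  5.2] w 0.0123 q [-0.54  0.48  0.26  1.97 -0.18  0.71  0.87]
```

Gripped (12.3 mm on the 14 mm bar). Now I turn it clockwise by 54.5°.

```bash
python3 -m crank '[[[0,0,0],[0,0,8],0.0],[[0,0,0],[0,0,8],0.0],[[0,0,0],[0,0,8],0.0],[[0,0,0],[0,0,8],0.0],[[0,0,0],[0,0,8],0.0],[[0,0,0],[0,0,8],0.0],[[0,0,0],[0,0,6.5],0.0],[[0,0,0],[0,0,0],0.0],[[0,0,0],[0,0,0],0.0]]'
python3 st.py 11
python3 -m crank '[[[0,0,0],[0,0,0],0.045],[[0,0,0],[0,0,0],0.045],[[0,0,0],[0,0,0],0.045],[[0,0,0],[0,0,0],0.045],[[0,0,-0.03],[0,0,0],0.045],[[0,0,-0.06],[0,0,0],0.045],[[0,0,-0.06],[0,0,0],0.045],[[0,0,0],[0,0,0],0.045],[[0,0,0],[0,0,0],0.045]]'
python3 st.py 12 wrist side; python3 bar.py 12; python3 ang.py 12 side
```

```text
t: 11.1
eef_pos: [0.5454, 0.1229, 0.0789]
tool_rot: [0.0, 0.676, 0.737, 0.001]
contact_force: [0.8, 1.8, 4.9]
gripper_width: 0.142
t 11.1 tcp [0.5454 0.1229 0.0789] box [-0.8  0.6 78.9] yawY 4.87 z [ 0.002  0.001 -1.   ] F [0.8 1.8 4.9] w 0.0122 q [-0.72  0.52  0.51  1.98 -0.37  0.73  0.1 ]
t: 12.22
eef_pos: [0.5439, 0.1221, 0.2278]
tool_rot: [-0.0, 0.676, 0.736, 0.0]
contact_force: [-0.8, 0.3, -0.2]
gripper_width: 0.53
t 12.22 tcp [0.5439 0.1221 0.2278] box [-2.400e+00 -1.000e-01  2.278e+02] yawY 4.86 z [-0.  0. -1.] F [-0.8  0.3 -0.2] w 0.0453 q [-0.84  0.32  0.63  1.87 -0.22  1.02 -0.03]
667 89.55894609087706 ((-0.08752918243408203, 0.7605152130126953), (41.18613052368164, 13.734407424926758), 89.79522705078125)
pca angle -1.5607245564305785 [-0.39258215  1.71759917]
788 [(np.float64(3.1393982616788723), np.float64(107.0)), (np.float64(3.146476275307739), np.float64(106.0)), (np.float64(3.163409209819132), np.float64(108.0)), (np.float64(3.2053537031398633), np.float64(105.00000000000001))]
[ 71.86311255 -59.2915816   60.3437132 ] [156.1676214   61.99724527 194.40349361]
```

View pics/wrist12.png

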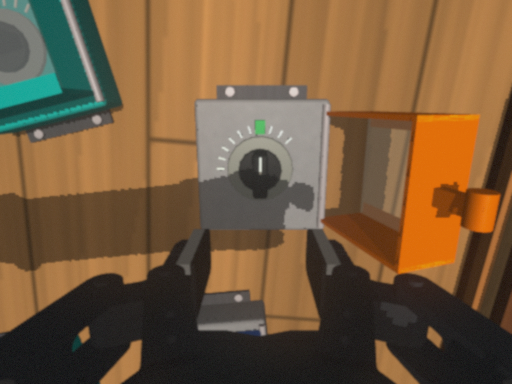

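View pics/side12.png

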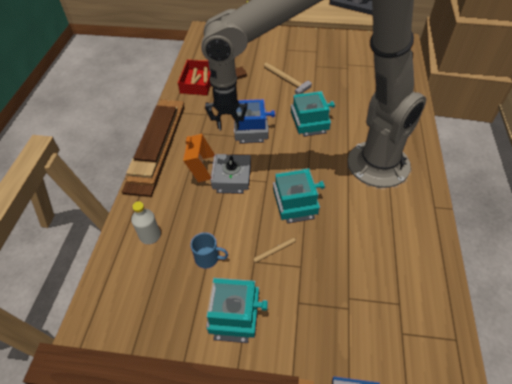

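The pointer at (261,163) aims at the green mark at (260,127), and the bar is within 0.01 rad of 1.57. The hood is open on its stop, the blue one is shut at (252,115) in the side view, and the gripper is clear.

```bash
python3 -c "
from station import bot
print(bot.hand_in())"
```

```text
the job is handed in; nothing more can be done
None
```

I swung the orange cover back to its stop, turned its dial clockwise onto the green mark, let go and lifted clear. I handed the job in at about 12.2 s; no verdict is reported.

**Last checks:**
- **Dial:** the bar measured within about 0.01 rad of 1.57, and the pointer visibly aims at the green mark.
- **Cover:** it stands open by itself. My depth fit gave about 107° (1.87 rad), slightly under the 1.9 rad stop but above the 1.7 rad needed. The reading held steady over the last three looks.
- **Blue cover:** it looked shut in the side view; I did not measure its angle.
- **Robot:** it was clear of everything, with contact force under 1 N.

**What went wrong on the way:** the pinch slipped off the tab near the end of the swing, at about 96°, and the cover leaned on the fingers. I moved the fingers onward so it followed gently down to its stop.

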